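# Find the loose inspection hatch and push it open

## Task

Three of the four identical hatches in the blue box are packed firmly from below and one is loose on its middle pivot. Press on the hatches near an edge, one after another, until you find the one that rocks, then push that one open until it stands upright (either edge may be the upper one) and leave it so, with the other three shut. Use only the fingertips or the outside of the fingers: do not pinch a hatch, and leave everything lying around where it is.

Things in the scene. Friction and masses are not known exactly. Their poses are not given: they have to be found in the camera images.
- hatch_box: Blue steel housing fixed on the trolley, 70 mm high. Origin on its underside below the middle of the row of hatches; x to the far side, away from the robot, y along the row to the left, z up. It spans x -70 to 70, y -230 to 183 mm. Each hatch lies in a mouth 108 mm (x) by 74 mm (y), 62 mm deep; rims 16 mm wide before and behind, ribs 14 mm between mouths.
- hatch_1 (a joint): Tilt of the leftmost (+y) hatch (rad) on a pivot across its middle, parallel to the box's y axis, 67 mm above the trolley at box x 0, y 132 mm. 0 = shut, flush with the deck; positive = near edge down and far edge up; negative = the other way. Stops at -1.5 and 1.5 (upright). If packed it gives under 1 mm; the loose one turns against light friction (1.5 N at a press mark) and stays where left.
- hatch_2 (a joint): Tilt of the second from the left hatch (rad) on a pivot across its middle, parallel to the box's y axis, 67 mm above the trolley at box x 0, y 44 mm. 0 = shut, flush with the deck; positive = near edge down and far edge up; negative = the other way. Stops at -1.5 and 1.5 (upright). If packed it gives under 1 mm; the loose one turns against light friction (1.5 N at a press mark) and stays where left.
- hatch_3 (a joint): Tilt of the second from the right hatch (rad) on a pivot across its middle, parallel to the box's y axis, 67 mm above the trolley at box x 0, y -44 mm. 0 = shut, flush with the deck; positive = near edge down and far edge up; negative = the other way. Stops at -1.5 and 1.5 (upright). If packed it gives under 1 mm; the loose one turns against light friction (1.5 N at a press mark) and stays where left.
- hatch_4 (a joint): Tilt of the rightmost (-y) hatch (rad) on a pivot across its middle, parallel to the box's y axis, 67 mm above the trolley at box x 0, y -132 mm. 0 = shut, flush with the deck; positive = near edge down and far edge up; negative = the other way. Stops at -1.5 and 1.5 (upright). If packed it gives under 1 mm; the loose one turns against light friction (1.5 N at a press mark) and stays where left.
- hatch_1_mid (a point): Middle of the upper face of the leftmost (+y) hatch, a panel 104 mm (x) by 70 mm (y), 6 mm thick, grey painted above and dark steel below; when shut 70 mm above the trolley at box x 0, y 132 mm, axes then as the box's; turns with the hatch. Dark round press marks lie 38 mm from the middle towards the near and the far edge.
- hatch_2_mid (a point): Middle of the upper face of the second from the left hatch, a panel 104 mm (x) by 70 mm (y), 6 mm thick, grey painted above and dark steel below; when shut 70 mm above the trolley at box x 0, y 44 mm, axes then as the box's; turns with the hatch. Dark round press marks lie 38 mm from the middle towards the near and the far edge.
- hatch_3_mid (a point): Middle of the upper face of the second from the right hatch, a panel 104 mm (x) by 70 mm (y), 6 mm thick, grey painted above and dark steel below; when shut 70 mm above the trolley at box x 0, y -44 mm, axes then as the box's; turns with the hatch. Dark round press marks lie 38 mm from the middle towards the near and the far edge.
- hatch_4_mid (a point): Middle of the upper face of the rightmost (-y) hatch, a panel 104 mm (x) by 70 mm (y), 6 mm thick, grey painted above and dark steel below; when shut 70 mm above the trolley at box x 0, y -132 mm, axes then as the box's; turns with the hatch. Dark round press marks lie 38 mm from the middle towards the near and the far edge.
- nut: Rusty brown hexagon nut, 24x27x13 mm, loose on the plain deck at the right-hand end of the box. Bystander. Origin at its underside's centre.
- tape: Black tape measure, 83x87x41 mm, on the trolley at the back right. Bystander. Origin at its underside's centre.
- marker: Red, blue and white marker pen, 18x79x19 mm, on the trolley at the right. Bystander. Origin at its underside's centre.
- bolt: Bright steel bolt, 22x68x19 mm, loose on the plain deck at the right-hand end of the box. Bystander. Origin at its underside's centre.
- spanner: Steel spanner, 40x193x9 mm, on the trolley at the back. Bystander. Origin at its underside's centre.
- glue: White and green glue bottle with an orange nozzle, 44x44 mm, 147 mm tall, on the trolley at the back left. Bystander. Origin at its underside's centre.

How it is judged:
On the way:
1. the loose hatch is pressed by the fingers and rocks ((((contact force between the fingers and hatch_1_c0 above 0.3 N or contact force between the fingers and hatch_1_c1 above 0.3 N) and (value of joint hatch_1 above 0.06 rad or value of joint hatch_1 below -0.06 rad) and value of joint hatch_1 between -1.2 and 1.2 rad) or ((contact force between the fingers and hatch_2_c0 above 0.3 N or contact force between the fingers and hatch_2_c1 above 0.3 N) and (value of joint hatch_2 above 0.06 rad or value of joint hatch_2 below -0.06 rad) and value of joint hatch_2 between -1.2 and 1.2 rad) or ((contact force between the fingers and hatch_3_c0 above 0.3 N or contact force between the fingers and hatch_3_c1 above 0.3 N) and (value of joint hatch_3 above 0.06 rad or value of joint hatch_3 below -0.06 rad) and value of joint hatch_3 between -1.2 and 1.2 rad) or ((contact force between the fingers and hatch_4_c0 above 0.3 N or contact force between the fingers and hatch_4_c1 above 0.3 N) and (value of joint hatch_4 above 0.06 rad or value of joint hatch_4 below -0.06 rad) and value of joint hatch_4 between -1.2 and 1.2 rad))).
At the end, for the whole second after the job is handed in: The loose hatch stands at rest within about 18 degrees of upright (tilted more than 1.25 rad, either way) and the other three are shut (within 0.06 rad); no bystander shifted by more than 30 mm ((((value of joint hatch_1 above 1.25 rad or value of joint hatch_1 below -1.25 rad) and velocity of joint hatch_1 between -0.05 and 0.05 rad/s and value of joint hatch_2 between -0.06 and 0.06 rad and value of joint hatch_3 between -0.06 and 0.06 rad and value of joint hatch_4 between -0.06 and 0.06 rad) or ((value of joint hatch_2 above 1.25 rad or value of joint hatch_2 below -1.25 rad) and velocity of joint hatch_2 between -0.05 and 0.05 rad/s and value of joint hatch_1 between -0.06 and 0.06 rad and value of joint hatch_3 between -0.06 and 0.06 rad and value of joint hatch_4 between -0.06 and 0.06 rad) or ((value of joint hatch_3 above 1.25 rad or value of joint hatch_3 below -1.25 rad) and velocity of joint hatch_3 between -0.05 and 0.05 rad/s and value of joint hatch_1 between -0.06 and 0.06 rad and value of joint hatch_2 between -0.06 and 0.06 rad and value of joint hatch_4 between -0.06 and 0.06 rad) or ((value of joint hatch_4 above 1.25 rad or value of joint hatch_4 below -1.25 rad) and velocity of joint hatch_4 between -0.05 and 0.05 rad/s and value of joint hatch_1 between -0.06 and 0.06 rad and value of joint hatch_2 between -0.06 and 0.06 rad and value of joint hatch_3 between -0.06 and 0.06 rad))); the robot touches nothing.
It fails at once if a bystander was shifted by more than 30 mm, lifted or knocked over (distance of any of nut, tape, marker, bolt, spanner, glue from where it was at the start of the episode above 0.03 m or angle between glue's own z axis and vertical above 0.5 rad).
It fails at once if a hatch was pinched (fingers pressing on both of its faces at once) ((contact force between the fingers and hatch_1_c0 above 8 N and contact force between the fingers and hatch_1_c1 above 8 N) or (contact force between the fingers and hatch_2_c0 above 8 N and contact force between the fingers and hatch_2_c1 above 8 N) or (contact force between the fingers and hatch_3_c0 above 8 N and contact force between the fingers and hatch_3_c1 above 8 N) or (contact force between the fingers and hatch_4_c0 above 8 N and contact force between the fingers and hatch_4_c1 above 8 N)).
It also fails if it takes over 51 s, if anything falls off the work surface, if the arm or the gripper's body presses on something with over 40 N, if the wrist force passes 120 N, or if a joint passes its speed limit or range.

## Robot

A 6-joint arm with a two-finger parallel gripper is mounted at the origin on a cart in front of the work surface, level with it; the furniture and walls round the work are solid. World frame = base frame: x ahead of the robot, y to its left, z up, the work surface at z = 0. Lengths are in m, angles in rad, forces in N, time in s.
With the tool pointing down it reaches from about 0.25 to 0.775 m from the base axis. Payload 4 kg.
Tool frame: the origin (TCP) lies midway between the tips of the shut fingers; the grasp point (between the pads) lies 19 mm behind it (robot.tcp_to_grasp is the distance from the TCP to the grasp point, in m); x points along the fingers, y is the direction in which the jaws open and shut, and the axes are right-handed (so a half turn about x gives the same grasp; the last joint's range is limited). The gripper opens to 94 mm and grips with 3 to 60 N. Pads are 16 mm wide; open, the fingers measure 119 mm over their backs; the gripper's body (75 mm by 177 mm) begins 78 mm behind the grasp point.
Start: joints at [-1.254, 0.087, 1.371, -0, 1.684, -0.103], TCP at [0.224, -0.502, 0.168] pointing down, gripper open.
Joint ranges: [-3.1, 3.1], [-0.76, 2.03], [0.27, 2.55], [-1.08, 4.22], [0.17, 2.65], [-2.57, 2.57]. Speed limits (rad/s): [2.79, 2.79, 3.14, 3.14, 3.14, 3.14].

## Interface

Orientations are given as [roll, pitch, yaw] about the fixed x, y, z axes, in that order (R = Rz(yaw) Ry(pitch) Rx(roll)).
In Python, from bench import robot gives the robot as it stands.
- The arm moves only by the tool send_rows, never from a script. Its argument "increments" is a list of rows, each a list of 5 numbers: the opening, from -1 (shut) to 1 (fully open), so that 0 is half open, then the shift along the tool's x, y, z in m, then the turn about the tool's x in rad. In form: [[hand, tx, ty, tz, roll], ...]. A call has 1 to 5 rows; each row is the pose to reach, as a shift and turn from the pose commanded when the call began, along the tool's axes at that moment; what a row does not reach only later rows make up. A row lasts 1/12 s, in which the tool goes at most 41.7 mm and 7.16 degrees, less where a joint would pass 70% of its speed; a pose out of reach is approached as far as the arm can. A call with a gripper value outside its range is refused whole. The fingers move at their own pace and stop on an object; the grip force is fixed at half the most. Time passes only in rows, so rows that repeat a pose let the fingers close. It gives the time, the measured TCP pose, the force and the opening at its end, in the units of the state.
- robot.get_obs(): the state, without advancing time (a new reading comes with each control period).
- robot.snapshot(name): name is "scene" or "top"; returns a dict with "image" (400x640x3 uint8, red, green, blue), "intrinsics" (3x3 intrinsics, pixels), "world_from_camera" (4x4, takes a point from camera to world coordinates). Camera axes: x right, y down, z forward; pixel columns grow to the right and rows downward; lengths in m; the calibration is good to about 2 mm. A picture is of the moment at which its call begins. There is no depth.
- robot.close_job(): hands the job in, once; it reports no verdict.
The state is a dict: "time": time; "joint_positions": joint angles; "qvel": joint speeds; "joint_torque": joint torques, N m; "tool_pos": TCP position; "ee_rot": TCP orientation; "wrist_force": force on the tool from outside, world axes, zero at the start; "wrist_torque": the same for the moment, N m; "width": finger opening in m.
Only numpy, scipy, OpenCV 4.12 (cv2) and the standard library are available. Lean on these libraries where they do the work, as an engineer would, in place of code of your own. Each camera call takes 0.05 s, during which the arm holds its last target.

## Working session

There is one attempt and no reset: what is moved stays moved. The work goes in short steps, Python scripts to look and compute and a tool call to move; the robot and the scene stay as the last step left them, time stands still between calls to the robot, and variables do not carry over. Pictures are saved under pics/ and viewed, and the job is handed in when it is done.

Besides the shell and the picture viewer there is one more tool, called after ">>>" by a JSON object that holds its "name" and its "arguments", one argument or row to a line. send_rows: Moves the arm, as the interface text tells. Its arguments: {"type":"object","properties":{"increments":{"type":"array"}},"required":["increments"]}

```bash
mkdir -p pics; ls; python3 - <<'E'
from bench import robot
import cv2,numpy as np
o=robot.get_obs()
for k in o: print(k,np.round(o[k],4))
for n in("scene","top"):
    s=robot.snapshot(n); cv2.imwrite(f"pics/{n}0.png",s["image"][:,:,::-1]); print(np.round(s["intrinsics"],1).tolist(),np.round(s["world_from_camera"],3).tolist())
E
```

```text
pics
time 0.0
joint_positions [-1.2541  0.0879  1.3722 -0.      1.6836 -0.1031]
qvel [-0.0003 -0.0006  0.001  -0.0003 -0.0001  0.0004]
joint_torque [-5.00000e-04 -3.40190e+01 -3.02425e+01  7.18000e-02  3.30000e-02
 -2.00000e-04]
tool_pos [ 0.224  -0.5016  0.1669]
ee_rot [-1.6735  1.5686  1.8879]
wrist_force [0.1387 0.2431 0.0601]
wrist_torque [-0.0255  0.0561  0.0584]
width 0.0943
[[374.7, 0.0, 319.0], [0.0, 374.7, 200.5], [0.0, 0.0, 1.0]] [[-0.619, -0.54, 0.57, -0.129], [-0.785, 0.422, -0.453, 0.584], [0.004, -0.728, -0.686, 0.92], [0.0, 0.0, 0.0, 1.0]]
[[397.1, 0.0, 319.6], [0.0, 397.1, 199.5], [0.0, 0.0, 1.0]] [[-0.024, -0.993, 0.119, 0.432], [-1.0, 0.026, 0.016, 0.015], [-0.019, -0.119, -0.993, 1.065], [0.0, 0.0, 0.0, 1.0]]
```

View pics/scene0.png

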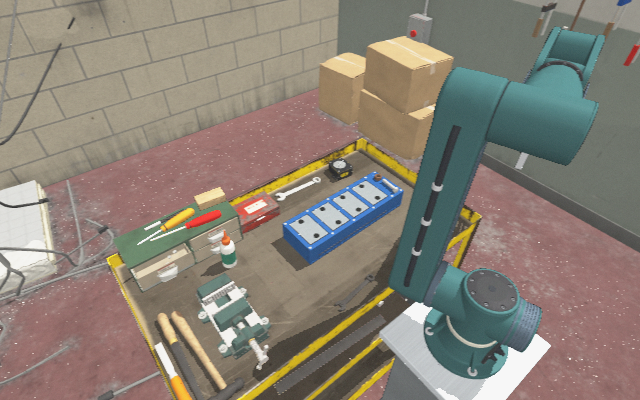

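View pics/top0.png

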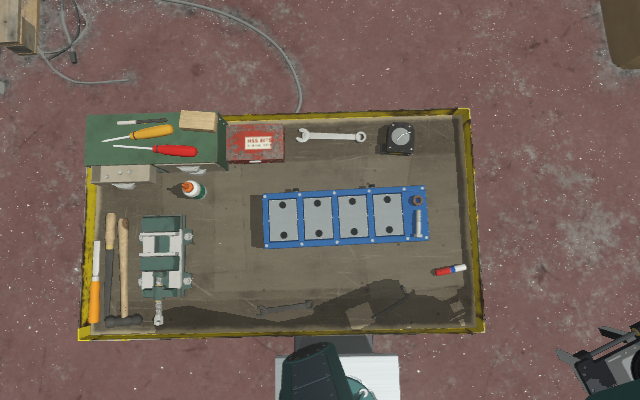

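The top view shows the blue box at columns 263–430, rows 187–247, with four grey hatches and the nut and bolt at its right end. The gripper is off to the lower right. Next I'll locate the press marks.

```bash
cat > h.py <<'E'
import numpy as np,cv2
from bench import robot
def ray(s,uv,z):
    K=s["intrinsics"];T=s["world_from_camera"]
    d=T[:3,:3]@np.linalg.inv(K)@np.array([uv[0],uv[1],1.]);c=T[:3,3]
    return c+d*(z-c[2])/d[2]
def proj(s,P):
    T=np.linalg.inv(s["world_from_camera"]);p=T[:3,:3]@np.array(P)+T[:3,3];q=s["intrinsics"]@p;return q[:2]/q[2]
E
python3 - <<'E'
from h import *
s=robot.snapshot("top");im=s["image"]
hsv=cv2.cvtColor(im,cv2.COLOR_RGB2HSV)
g=cv2.inRange(hsv,(0,0,110),(180,60,255)); roi=np.zeros_like(g);roi[185:250,262:408]=255
g&=roi
cs,_=cv2.findContours(g,cv2.RETR_EXTERNAL,cv2.CHAIN_APPROX_NONE)
for c in cs:
    if cv2.contourArea(c)<500: continue
    r=cv2.minAreaRect(c);m=cv2.moments(cv2.convexHull(c));u=(m["m10"]/m["m00"],m["m01"]/m["m00"])
    print("panel",np.round(u,1),np.round(r[1],1),np.round(ray(s,u,.07),4))
    hull=np.zeros_like(g);cv2.fillConvexPoly(hull,cv2.convexHull(c),255)
    hull=cv2.erode(hull,np.ones((3,3)))
    d=cv2.inRange(im.max(2),0,90)&hull
    n,l,st,ce=cv2.connectedComponentsWithStats(d)
    for i in range(1,n):
        if st[i,4]>8: print("  mark",st[i,4],np.round(ce[i],1),np.round(ray(s,ce[i],.07),4))
b=cv2.inRange(hsv,(100,120,60),(125,255,255));n,l,st,ce=cv2.connectedComponentsWithStats(b)
for i in range(1,n):
    if st[i,4]>100: print("blue",st[i])
cv2.imwrite("pics/crop0.png",cv2.resize(im[170:260,250:440],None,fx=4,fy=4,interpolation=cv2.INTER_CUBIC)[:,:,::-1])
E
```

```text
panel [283.1 219.7] [41.  28.2] [0.5025 0.1235 0.07  ]
  mark 33 [282.2 204.5] [0.5409 0.1252 0.07  ]
  mark 35 [283.4 234.8] [0.4647 0.1233 0.07  ]
panel [317.7 217.8] [41.1 28.2] [0.505  0.0364 0.07  ]
  mark 35 [317.  202.8] [0.5429 0.0373 0.07  ]
  mark 36 [318.5 232.8] [0.4674 0.0353 0.07  ]
panel [352.5 216.1] [41.2 29.1] [ 0.5072 -0.0511  0.07  ]
  mark 35 [351.9 200.9] [ 0.5454 -0.0507  0.07  ]
  mark 37 [353.7 231.2] [ 0.4694 -0.0527  0.07  ]
panel [387.7 214.3] [41.3 29.1] [ 0.5094 -0.1392  0.07  ]
  mark 36 [386.9 199. ] [ 0.5479 -0.1389  0.07  ]
  mark 36 [388.9 229. ] [ 0.4725 -0.1405  0.07  ]
blue [ 262  186  167   63 3745]
```

View pics/crop0.png

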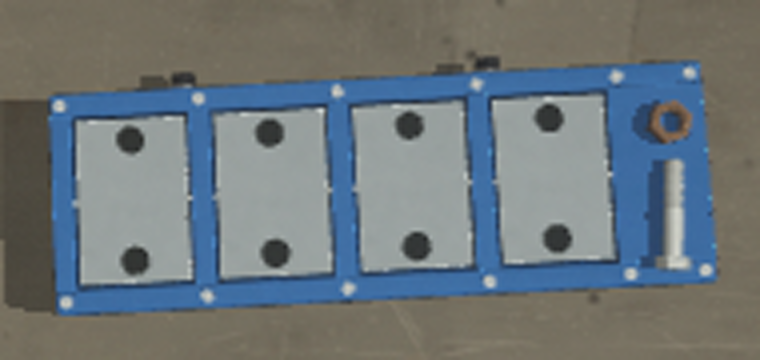

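```bash
cat >> h.py <<'E'
from scipy.spatial.transform import Rotation as Ro
YAW=0.026; C=np.array([.5061,-.0076])
def Rt(): return Ro.from_euler("xyz",robot.get_obs()["ee_rot"]).as_matrix()
def box(p): 
    c,s=np.cos(YAW),np.sin(YAW); return C+np.array([[c,-s],[s,c]])@np.array(p)
def to(bx,by,z):
    o=robot.get_obs();w=np.r_[box((bx,by)),z];d=w-o["tool_pos"]
    print("t",o["time"],"pos",np.round(o["tool_pos"],4),"F",np.round(o["wrist_force"],2),"target",np.round(w,4),"toolshift",np.round(Rt().T@d,4))
E
python3 - <<'E'
from h import *
print(np.round(Rt(),3)); 
for n,y in zip("1234",(132,44,-44,-132)): print(n,box((0,y/1000)),box((-.038,y/1000)))
R=Rt(); # angle of tool y vs box y
print(np.arctan2(R[1,1],R[0,1]), np.pi/2+YAW)
to(-.038,-.132,.12); to(-.038,-.132,.22)
E
```

```text
[[-0.001  0.408 -0.913]
 [ 0.002 -0.913 -0.408]
 [-1.    -0.002 -0.   ]]
1 [0.50266839 0.12435539] [0.46468123 0.1233675 ]
2 [0.50495613 0.03638513] [0.46696897 0.03539724]
3 [ 0.50724387 -0.05158513] [ 0.46925671 -0.05257302]
4 [ 0.50953161 -0.13955539] [ 0.47154446 -0.14054328]
-1.1509911728253999 1.5967963267948966
t 0.15 pos [ 0.224  -0.5018  0.1672] F [-0.17 -0.23 -0.11] target [ 0.4715 -0.1405  0.12  ] toolshift [ 0.0476 -0.2289 -0.3733]
t 0.15 pos [ 0.224  -0.5018  0.1672] F [-0.17 -0.23 -0.11] target [ 0.4715 -0.1405  0.22  ] toolshift [-0.0524 -0.2291 -0.3733]
```

>>> {"name": "send_rows", "arguments": {
  "increments": [
    [-1,-0.04,-0.02,-0.03,0.1],
    [-1,-0.05,-0.04,-0.065,0.2],
    [-1,-0.05,-0.06,-0.1,0.3],
    [-1,-0.05,-0.08,-0.13,0.394],
    [-1,-0.05,-0.1,-0.163,0.394]
  ]
}}

```text
time: 0.57
tool_pos: [0.3329, -0.3432, 0.2186]
ee_rot: [2.289, 1.57, -0.831]
wrist_force: [0.5, -0.5, 0.9]
width: 0.0642
```

```bash
python3 - <<'E'
from h import *
R=Rt();print(np.arctan2(R[1,1],R[0,1]));to(-.038,-.132,.15)
E
```

```text
-1.549299821209636
t 0.5667 pos [ 0.3329 -0.3432  0.2186] F [ 0.54 -0.46  0.91] target [ 0.4715 -0.1405  0.15  ] toolshift [ 0.0685 -0.1997 -0.1429]
```

>>> {"name": "send_rows", "arguments": {
  "increments": [
    [-1,0,-0.034,-0.024,0],
    [-1,0,-0.067,-0.048,0],
    [-1,0,-0.1,-0.072,0],
    [-1,0,-0.133,-0.096,0],
    [-1,0,-0.166,-0.12,0]
  ]
}}

```text
time: 0.98
tool_pos: [0.4485, -0.1735, 0.2179]
ee_rot: [1.088, 1.571, -2.028]
wrist_force: [0.6, -0.7, 0.1]
width: 0.031
```

>>> {"name": "send_rows", "arguments": {
  "increments": [
    [-1,0,-0.03,-0.02,0],
    [-1,0.03,-0.03,-0.02,0],
    [-1,0.07,-0.03,-0.02,0],
    [-1,0.1,-0.03,-0.02,0],
    [-1,0.1,-0.03,-0.02,0]
  ]
}}

```text
time: 1.4
tool_pos: [0.4621, -0.1422, 0.11]
ee_rot: [-0.433, 1.555, 2.736]
wrist_force: [-0.7, 0.2, -1.2]
width: 0.0007
```

```bash
python3 - <<'E'
from h import *
R=Rt();print(np.arctan2(R[1,1],R[0,1]));to(-.038,-.132,.08)
s=robot.snapshot("top");cv2.imwrite("pics/t1.png",cv2.resize(s["image"][150:270,240:460],None,fx=3.5,fy=3.5)[:,:,::-1])
E
```

```text
-1.5439996710636927
t 1.4 pos [ 0.4621 -0.1422  0.11  ] F [-0.65  0.21 -1.21] target [ 0.4715 -0.1405  0.08  ] toolshift [ 0.0299 -0.0012 -0.0099]
```

View pics/t1.png

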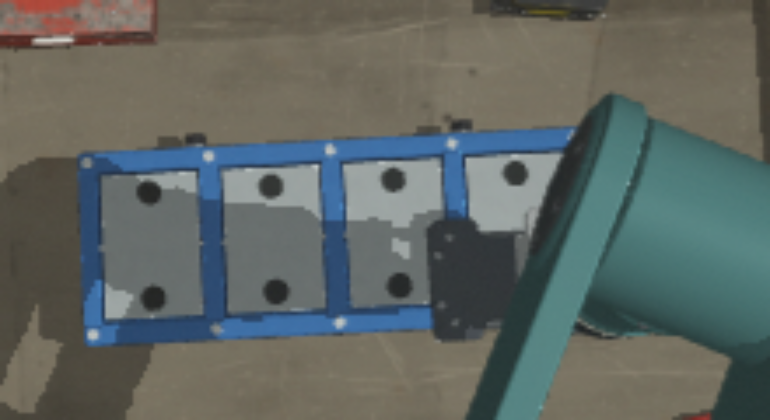

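The gripper is shut and sits over hatch 4 near its near mark; the other hatches are in view and shut. Pressing now.

>>> {"name": "send_rows", "arguments": {
  "increments": [
    [-1,0,-0.001,-0.01,0],
    [-1,0.02,-0.001,-0.01,0],
    [-1,0.033,-0.001,-0.01,0],
    [-1,0.039,-0.001,-0.01,0],
    [-1,0.042,-0.001,-0.01,0]
  ]
}}

```text
time: 1.87
tool_pos: [0.4787, -0.1444, 0.0776]
ee_rot: [2.739, 1.568, -0.377]
wrist_force: [0.4, 0.6, 0.6]
width: 0.0008
```

>>> {"name": "send_rows", "arguments": {
  "increments": [
    [-1,0,0,0.006,0],
    [-1,0.003,0,0.006,0],
    [-1,0.003,0,0.006,0]
  ]
}}

```text
time: 2.12
tool_pos: [0.4715, -0.1442, 0.0741]
ee_rot: [2.681, 1.569, -0.436]
wrist_force: [0.4, -0.4, -1.1]
width: 0.0007
```

>>> {"name": "send_rows", "arguments": {
  "increments": [
    [-1,0.003,0,0,0],
    [-1,0.006,0,0,0],
    [-1,0.009,0,0,0],
    [-1,0.009,0,0,0]
  ]
}}

```text
time: 2.45
tool_pos: [0.4706, -0.1436, 0.0632]
ee_rot: [-0.389, 1.569, 2.778]
wrist_force: [0.8, 0.1, 0.3]
width: 0.0005
```

The tip has gone below deck level with almost no force, so I'll look to see whether hatch 4 rocked.

```bash
python3 - <<'E'
from h import *
s=robot.snapshot("top");cv2.imwrite("pics/t2.png",cv2.resize(s["image"][150:270,240:460],None,fx=3.5,fy=3.5)[:,:,::-1])
s=robot.snapshot("scene");cv2.imwrite("pics/s2.png",cv2.resize(s["image"][150:270,260:430],None,fx=4.5,fy=4.5,interpolation=cv2.INTER_CUBIC)[:,:,::-1])
to(-.038,-.132,.06)
E
```

```text
t 2.55 pos [ 0.471  -0.1437  0.0638] F [0.24 0.15 0.46] target [ 0.4715 -0.1405  0.06  ] toolshift [ 0.0038 -0.0032 -0.0007]
```

View pics/t2.png

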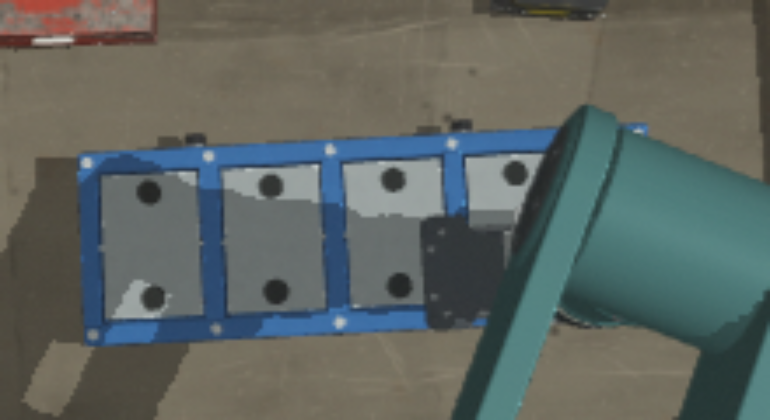

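View pics/s2.png

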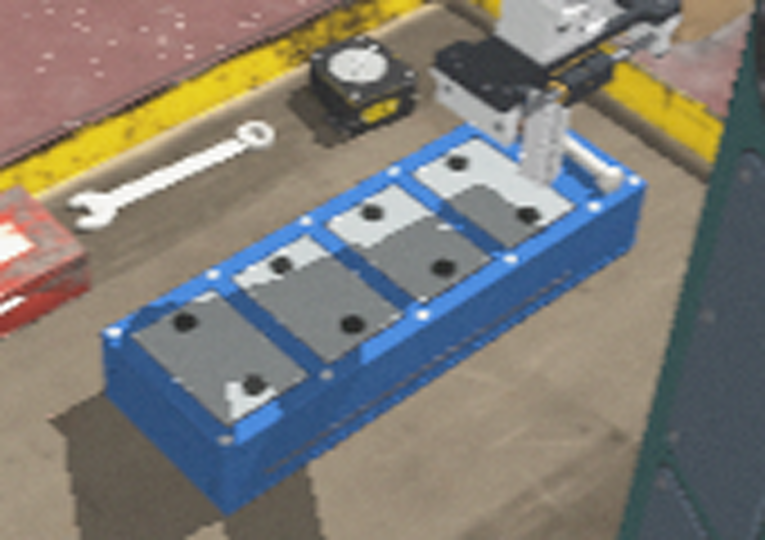

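```bash
python3 - <<'E'
from h import *
s=robot.snapshot("scene");
f=lambda P:(proj(s,P)-[260,150])*4.5
print(f(robot.get_obs()["tool_pos"]),f(np.r_[box((-.038,-.132)),.07]))
print([f(np.r_[box(p),.07]).round() for p in ((-.07,-.230),(.07,.183),(-.07,.183),(.038,.132),(-.038,.132))], f((.471,-.1437,.09)))
t=robot.snapshot("top");print(proj(t,robot.get_obs()["tool_pos"]))
E
```

```text
[528.6674954 215.5258982] [525.99326407 211.09088997]
[array([646., 177.]), array([ 96., 326.]), array([222., 448.]), array([182., 318.]), array([252., 381.])] [532.57496853 189.73972902]
[389.90888781 229.6281613 ]
```

```bash
python3 - <<'E'
from h import *
s=robot.snapshot("scene");im=s["image"].copy()
x0,y0,k=340,150,12
c=cv2.resize(im[y0:y0+48,x0:x0+64],None,fx=k,fy=k,interpolation=cv2.INTER_CUBIC)
p=robot.get_obs()["tool_pos"]
for z in (0,.01,.02,.03,.05):
    q=(proj(s,p+[0,0,z])+.5-[x0,y0])*k; cv2.circle(c,tuple(int(v) for v in q),3,(255,0,0),-1)
cv2.imwrite("pics/s3.png",c[:,:,::-1]);print(robot.get_obs()["time"],p)
E
```

```text
2.7 [ 0.47121859 -0.14389821  0.06416441]
```

View pics/s3.png

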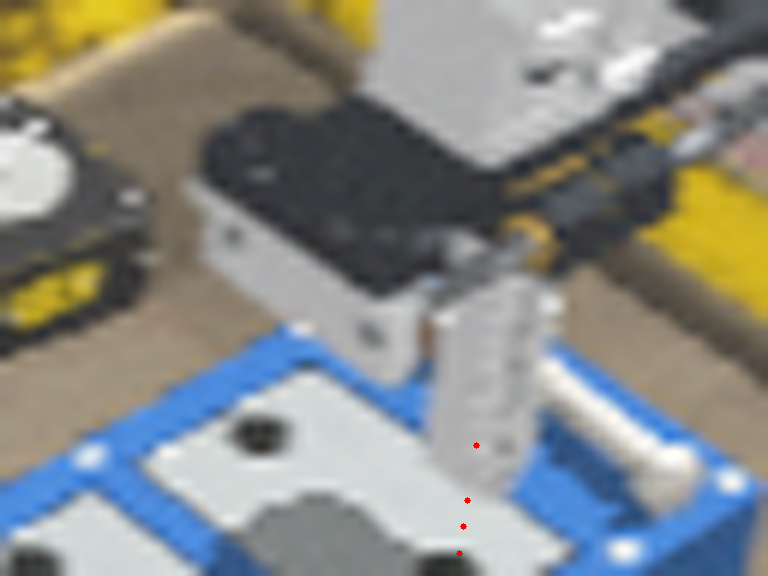

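```bash
python3 - <<'E'
from h import *
s=robot.snapshot("scene");t=robot.snapshot("top")
def L(S,uv):
    T=S["world_from_camera"];d=T[:3,:3]@np.linalg.inv(S["intrinsics"])@np.array([*uv,1.]);return T[:3,3],d/np.linalg.norm(d)
def tri(a,b):
    A=np.zeros((3,3));v=np.zeros(3)
    for c,d in (L(s,a),L(t,b)):
        P=np.eye(3)-np.outer(d,d);A+=P;v+=P@c
    X=np.linalg.solve(A,v);return X,[np.linalg.norm((np.eye(3)-np.outer(d,d))@(X-c)) for c,d in (L(s,a),L(t,b))]
S=lambda u,v:(340+u/12-.5,150+v/12-.5); T=lambda u,v:(240+u/3.5,150+v/3.5)
print(tri(S(205,150),T(425,222)));print(tri(S(375,295),T(428,327)))
for z in(.07,.08,.09,.1): print(z,ray(s,S(482,490),z), robot.get_obs()["tool_pos"])
E
```

```text
(array([ 0.49971072, -0.05839041,  0.23796724]), [np.float64(0.0003343323116874609), np.float64(0.0003343323116874701)])
(array([ 0.43775186, -0.05825918,  0.2315536 ]), [np.float64(0.000603688601812885), np.float64(0.0006036886018129247)])
0.07 [ 0.48934708 -0.17139282  0.07      ] [ 0.47125819 -0.14391705  0.06421511]
0.08 [ 0.48207339 -0.16250732  0.08      ] [ 0.47125819 -0.14391705  0.06421511]
0.09 [ 0.47479971 -0.15362182  0.09      ] [ 0.47125819 -0.14391705  0.06421511]
0.1 [ 0.46752603 -0.14473632  0.1       ] [ 0.47125819 -0.14391705  0.06421511]
```

Two views agree with the reported TCP in x and y. The visible fingertip, though, sits about 25–30 mm above the reported TCP height, and the force is nearly zero, so there is no contact yet. I'll keep descending in small steps, watching the force.

>>> {"name": "send_rows", "arguments": {
  "increments": [
    [-1,0.004,0,0,0],
    [-1,0.008,0,0,0],
    [-1,0.012,0,0,0],
    [-1,0.012,0,0,0]
  ]
}}

```text
time: 3.13
tool_pos: [0.4702, -0.1435, 0.0507]
ee_rot: [-0.397, 1.568, 2.77]
wrist_force: [0.1, 0.9, -1.1]
width: 0.0009
```

```bash
cat > z.py <<'E'
from h import *
import sys
s=robot.snapshot("scene");im=s["image"].copy()
x0,y0,k=int(sys.argv[2]),int(sys.argv[3]),10
c=cv2.resize(im[y0:y0+55,x0:x0+78],None,fx=k,fy=k,interpolation=cv2.INTER_CUBIC)
p=robot.get_obs()["tool_pos"]
for z in (0,.03):
    q=(proj(s,p+[0,0,z])+.5-[x0,y0])*k; cv2.circle(c,tuple(int(v) for v in q),3,(255,0,0),-1)
cv2.imwrite(f"pics/{sys.argv[1]}.png",c[:,:,::-1]);print(robot.get_obs()["time"],p,robot.get_obs()["wrist_force"])
E
python3 z.py s4 335 155
```

```text
3.1833 [ 0.47047082 -0.14360097  0.05112573] [-0.16283087  0.84774019 -0.42208955]
```

View pics/s4.png

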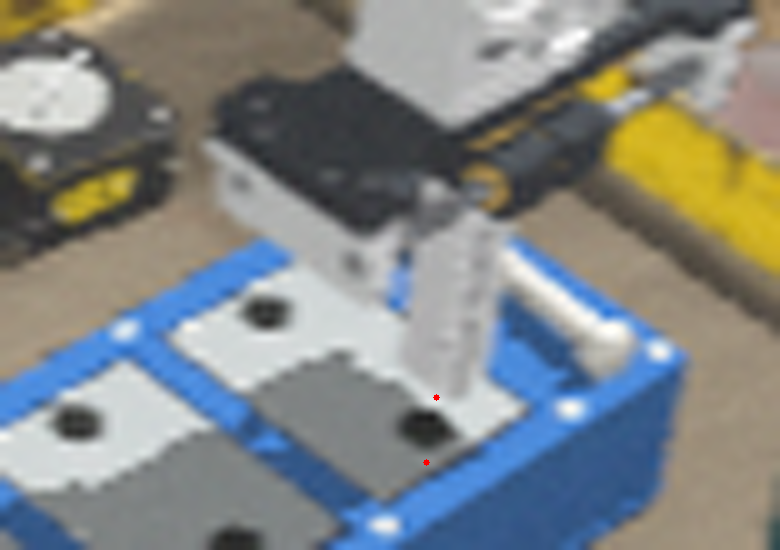

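The tip is clearly about 30 mm above the reported TCP, still ~10 mm above the panel and just behind the mark. Continuing down.

>>> {"name": "send_rows", "arguments": {
  "increments": [
    [-1,0.004,0,0,0],
    [-1,0.008,0,0,0],
    [-1,0.011,0,0,0],
    [-1,0.013,0,0,0],
    [-1,0.013,0,0,0]
  ]
}}

```text
time: 3.6
tool_pos: [0.4706, -0.1437, 0.0383]
ee_rot: [-0.369, 1.57, 2.799]
wrist_force: [-0.6, 0.1, 0.0]
width: 0.0005
```

>>> {"name": "send_rows", "arguments": {
  "increments": [
    [-1,0.002,0,0,0],
    [-1,0.003,0,0,0],
    [-1,0.004,0,0,0],
    [-1,0.004,0,0,0]
  ]
}}

```text
time: 3.93
tool_pos: [0.4711, -0.1438, 0.0349]
ee_rot: [-0.059, 1.571, 3.109]
wrist_force: [-0.6, -0.2, -0.4]
width: 0.0005
```

```bash
python3 z.py s5 335 155
```

```text
3.9833 [ 0.47109923 -0.14387338  0.03503952] [-0.44055133  0.34318258  1.80226244]
```

View pics/s5.png

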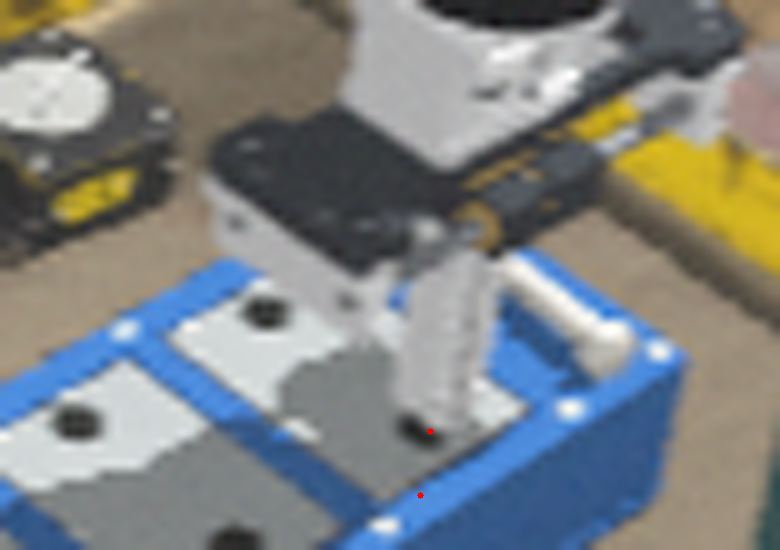

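>>> {"name": "send_rows", "arguments": {
  "increments": [
    [-1,0.001,0,0,0],
    [-1,0.002,0,0,0],
    [-1,0.003,0,0,0],
    [-1,0.003,0,0,0]
  ]
}}

```text
time: 4.32
tool_pos: [0.4712, -0.1439, 0.0322]
ee_rot: [2.234, 1.571, -0.882]
wrist_force: [-0.1, -0.1, 0.8]
width: 0.0006
```

>>> {"name": "send_rows", "arguments": {
  "increments": [
    [-1,0.002,0,0,0],
    [-1,0.004,0,0,0],
    [-1,0.005,0,0,0],
    [-1,0.005,0,0,0]
  ]
}}

```text
time: 4.65
tool_pos: [0.4712, -0.1439, 0.0269]
ee_rot: [2.386, 1.571, -0.73]
wrist_force: [-0.4, -0.1, 1.1]
width: 0.0005
```

```bash
python3 z.py s6 335 155
```

```text
4.7 [ 0.47121657 -0.14392179  0.02693338] [-0.47343645 -0.51946068  0.77089547]
```

View pics/s6.png

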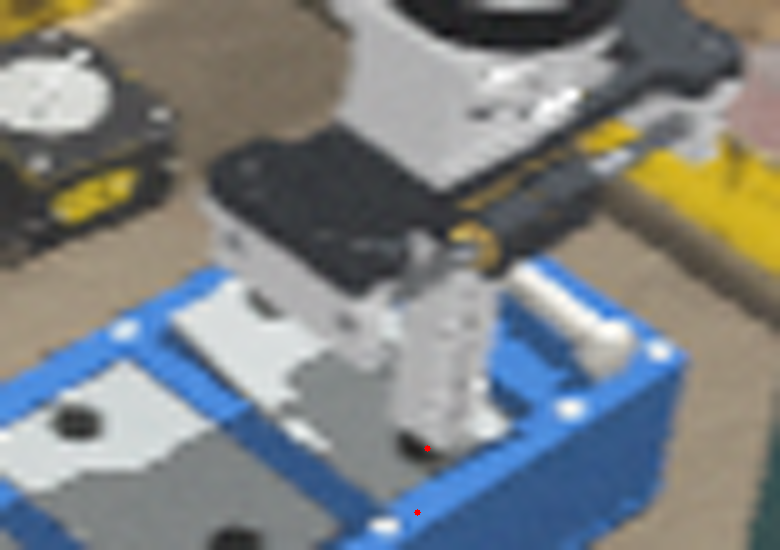

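Hatch 4 is rocking: its near edge has gone down under the finger with about 1 N of reaction. Pushing further down at the same spot.

>>> {"name": "send_rows", "arguments": {
  "increments": [
    [-1,0.004,0,0,0],
    [-1,0.008,0,0,0],
    [-1,0.012,0,0,0],
    [-1,0.015,0,0,0],
    [-1,0.015,0,0,0]
  ]
}}

```text
time: 5.12
tool_pos: [0.4703, -0.1437, 0.0109]
ee_rot: [-0.242, 1.569, 2.925]
wrist_force: [0.5, -0.2, 0.9]
width: 0.0004
```

```bash
python3 z.py s7 335 155; python3 -c "
from h import *
s=robot.snapshot('top');cv2.imwrite('pics/t7.png',cv2.resize(s['image'][150:270,240:460],None,fx=3.5,fy=3.5)[:,:,::-1])"
```

```text
5.1667 [ 0.4702372  -0.14366666  0.01104987] [0.30202053 0.60057817 0.39517981]
```

View pics/s7.png

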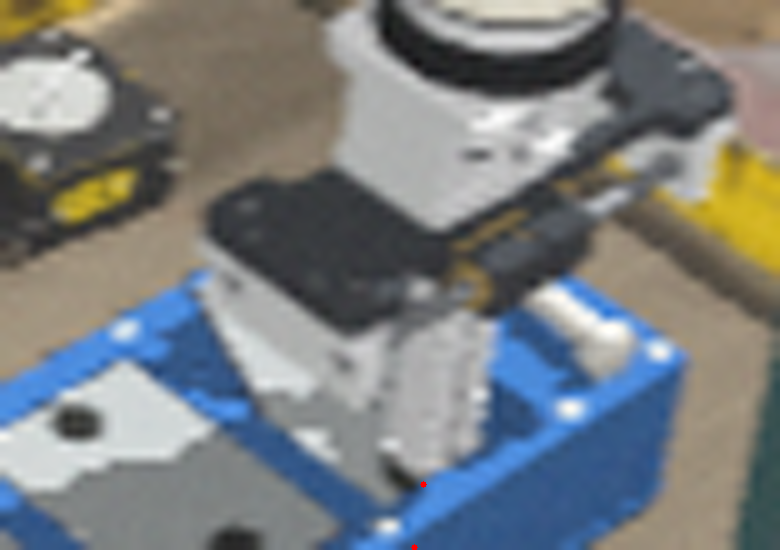

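View pics/t7.png

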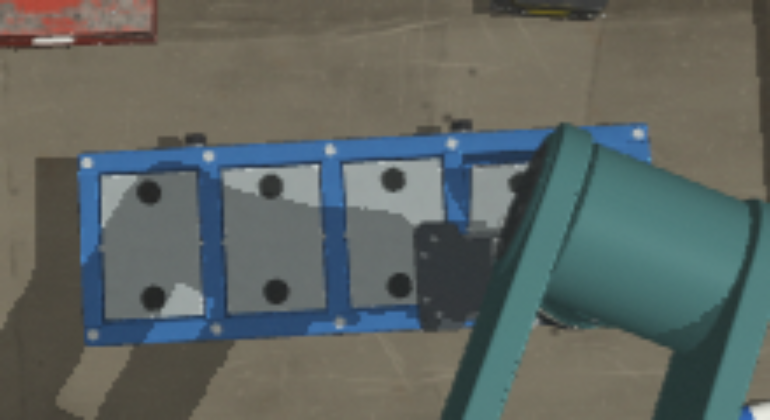

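The near edge of hatch 4 is well down and its far edge is up; the other three are flat. Going a little deeper, then sweeping the tip towards the far side (+x) under the pivot.

>>> {"name": "send_rows", "arguments": {
  "increments": [
    [-1,0.004,0,0,0],
    [-1,0.008,0,-0.003,0],
    [-1,0.008,0,-0.007,0],
    [-1,0.008,0,-0.011,0],
    [-1,0.008,0,-0.015,0]
  ]
}}

```text
time: 5.63
tool_pos: [0.4848, -0.1431, 0.0029]
ee_rot: [-0.259, 1.567, 2.908]
wrist_force: [-4.3, -0.5, -0.8]
width: 0.0006
```

```bash
python3 z.py s8 335 155
```

```text
5.6833 [ 0.48593355 -0.14311648  0.00312179] [-2.0198064   0.75586017 -1.0077502 ]
```

View pics/s8.png

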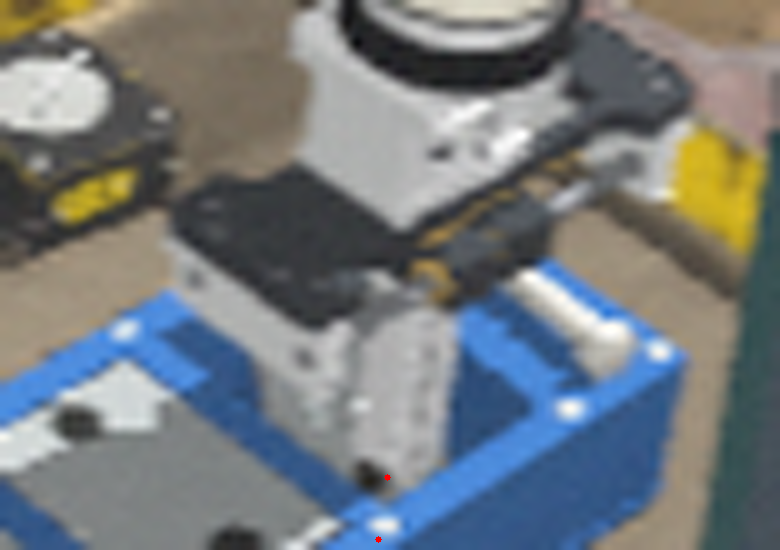

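>>> {"name": "send_rows", "arguments": {
  "increments": [
    [-1,0,0,-0.002,0],
    [-1,0,0,-0.004,0],
    [-1,0,0,-0.005,0],
    [-1,0,0,-0.005,0]
  ]
}}

```text
time: 6.02
tool_pos: [0.4911, -0.1432, 0.0038]
ee_rot: [-0.529, 1.57, 2.638]
wrist_force: [-2.3, 1.2, -2.1]
width: 0.0002
```

>>> {"name": "send_rows", "arguments": {
  "increments": [
    [-1,0,0,-0.001,0],
    [-1,0,0,-0.002,0],
    [-1,0,0,-0.002,0]
  ]
}}

```text
time: 6.27
tool_pos: [0.4932, -0.1433, 0.004]
ee_rot: [-0.714, 1.571, 2.454]
wrist_force: [-2.4, -0.6, -2.7]
width: 0.0004
```

```bash
python3 z.py s9 335 155; python3 -c "
from h import *
s=robot.snapshot('top');cv2.imwrite('pics/t9.png',cv2.resize(s['image'][150:270,240:460],None,fx=3.5,fy=3.5)[:,:,::-1])
to(-.015,-.132,0)"
```

```text
6.3167 [ 0.49317251 -0.14325717  0.00405733] [-2.68286766  0.275857   -1.45199101]
t 6.3667 pos [ 0.4932 -0.1433  0.0041] F [-2.89  0.39 -2.03] target [ 0.4945 -0.1399  0.    ] toolshift [ 0.0041 -0.0033 -0.0014]
```

View pics/s9.png

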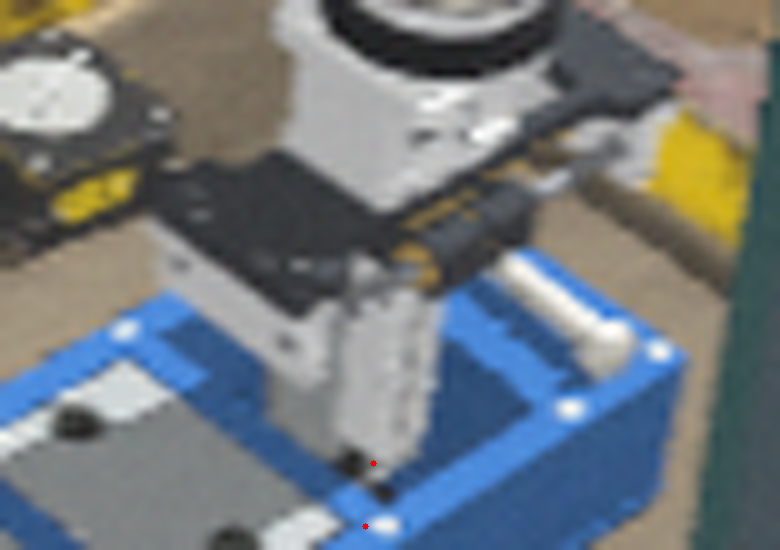

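View pics/t9.png

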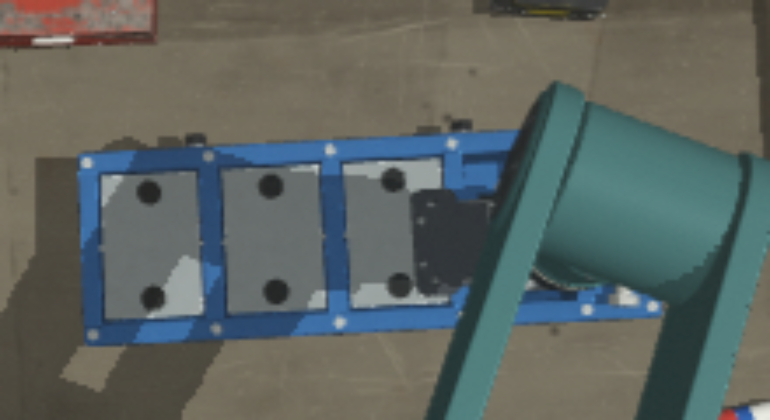

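>>> {"name": "send_rows", "arguments": {
  "increments": [
    [-1,0,0,-0.001,0],
    [-1,0,0,-0.002,0],
    [-1,0,0,-0.003,0],
    [-1,0,0,-0.003,0]
  ]
}}

```text
time: 6.7
tool_pos: [0.4946, -0.1432, 0.0039]
ee_rot: [-0.034, 1.567, 3.133]
wrist_force: [-6.2, -0.7, 0.7]
width: 0.0006
```

>>> {"name": "send_rows", "arguments": {
  "increments": [
    [-1,0,0,-0.001,0],
    [-1,0,0,-0.002,0],
    [-1,0,0,-0.002,0]
  ]
}}

```text
time: 6.95
tool_pos: [0.4946, -0.1432, 0.0039]
ee_rot: [-0.03, 1.563, 3.137]
wrist_force: [-10.6, -0.2, 3.1]
width: 0.0003
```

The force climbs to 10.6 N while the position stays put, so the hatch is against its stop. Backing the finger off towards the near side, then straight up.

>>> {"name": "send_rows", "arguments": {
  "increments": [
    [-1,0,0,0.008,0],
    [-1,0,0,0.018,0],
    [-1,0,0,0.022,0],
    [-1,-0.03,0,0.022,0],
    [-1,-0.06,0,0.022,0]
  ]
}}

```text
time: 7.37
tool_pos: [0.4748, -0.1431, 0.0633]
ee_rot: [-0.64, 1.568, 2.527]
wrist_force: [0.8, -0.1, -0.1]
width: 0.0009
```

>>> {"name": "send_rows", "arguments": {
  "increments": [
    [-1,-0.04,0,0,0],
    [-1,-0.08,0,0,0],
    [-1,-0.1,0,0.03,0],
    [-1,-0.1,0,0.065,0],
    [-1,-0.1,0,0.1,0]
  ]
}}

```text
time: 7.78
tool_pos: [0.3772, -0.1471, 0.1671]
ee_rot: [2.643, 1.563, -0.471]
wrist_force: [-0.5, 0.2, 0.3]
width: 0.0005
```

```bash
python3 -c "
from h import *
s=robot.snapshot('top');a=cv2.resize(s['image'][150:270,240:460],None,fx=3.5,fy=3.5)
cv2.imwrite('pics/ta.png',a[:,:,::-1])
s=robot.snapshot('scene');cv2.imwrite('pics/sa.png',cv2.resize(s['image'][150:270,260:430],None,fx=4.5,fy=4.5,interpolation=cv2.INTER_CUBIC)[:,:,::-1])
to(0,-.132,.2)"
```

```text
t 7.8833 pos [ 0.3738 -0.1463  0.1654] F [ 0.77 -0.83  0.11] target [ 0.5095 -0.1396  0.2   ] toolshift [-0.0342 -0.0035 -0.1359]
```

View pics/ta.png

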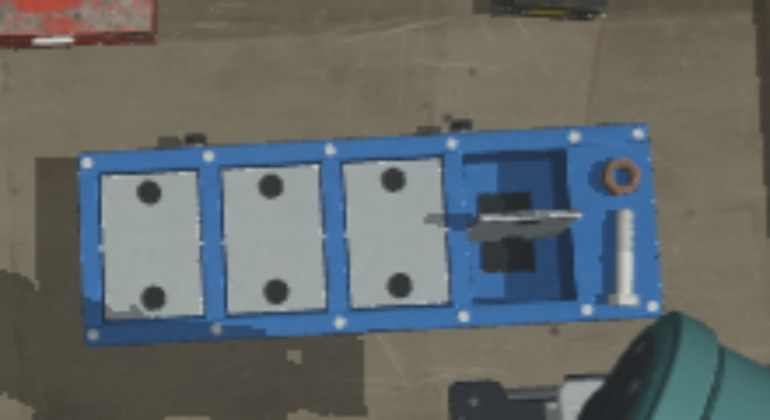

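View pics/sa.png

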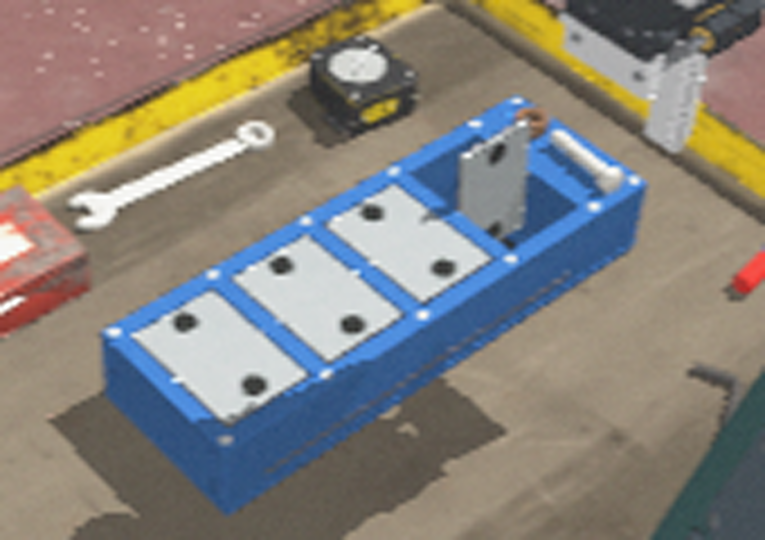

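Hatch 4 stands upright, and hatches 1–3, the nut and the bolt look undisturbed. A quick number for the tilt before handing in.

```bash
python3 - <<'E'
from h import *
s=robot.snapshot("top")
for lab,th in (("1.5",1.5),("1.35",1.35),("1.2",1.2)):
    P=[np.r_[box((.052*np.cos(th)+o*-np.sin(th),y)),.067+.052*np.sin(th)+o*np.cos(th)] for y in(-.097,-.167) for o in(.003,-.003)]
    print(lab,[np.round((proj(s,p)-[240,150])*3.5) for p in P])
o=robot.get_obs();print(o["qvel"].round(4),o["wrist_force"].round(2))
cv2.imwrite("pics/tb.png",cv2.resize(s["image"][195:240,360:420],None,fx=12,fy=12,interpolation=cv2.INTER_CUBIC)[:,:,::-1])
E
```

```text
1.5 [array([477., 221.]), array([476., 212.]), array([580., 215.]), array([579., 207.])]
1.35 [array([476., 209.]), array([475., 201.]), array([579., 204.]), array([578., 196.])]
1.2 [array([475., 199.]), array([474., 191.]), array([577., 193.]), array([576., 185.])]
[ 0.0171  0.0607 -0.041   0.0081 -0.0215  0.0069] [-0.32  0.76  0.36]
```

View pics/tb.png

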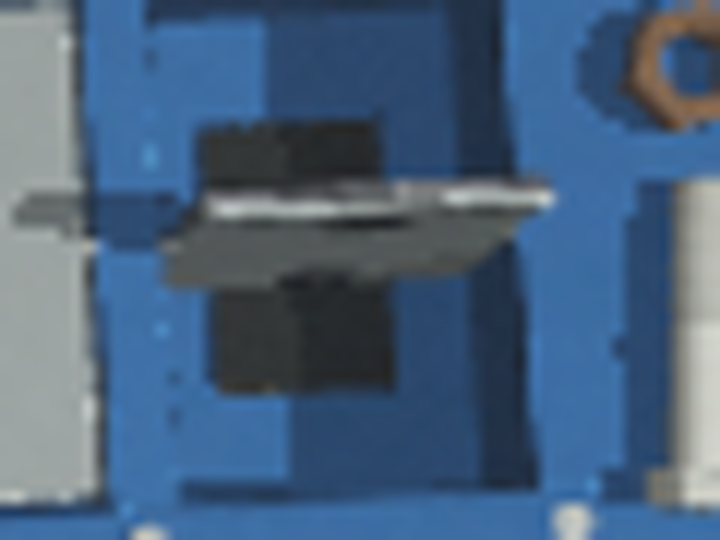

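The upper edge measures (480,220) in the enlarged top view, against (477,221) predicted for 1.5 rad. Letting the arm settle, then handing in.

>>> {"name": "send_rows", "arguments": {
  "increments": [
    [-1,0,0,0,0],
    [-1,0,0,0,0],
    [-1,0,0,0,0]
  ]
}}

```text
time: 8.18
tool_pos: [0.3771, -0.1464, 0.164]
ee_rot: [-2.926, 1.57, 0.242]
wrist_force: [0.3, -0.5, -0.1]
width: 0.0005
```

```bash
python3 -c "
from bench import robot
print(robot.get_obs()['time'],robot.get_obs()['qvel'].round(3));print(robot.close_job())"
```

```text
8.1833 [ 0.004  0.006 -0.001 -0.001  0.003  0.001]
the job is handed in; nothing more can be done
None
```

Hatch 4, the rightmost and the first one I pressed, was the loose one; it now stands upright with its far edge up, and I handed the job in at about 8.2 s.

- **What I did:** I pressed its near mark with the shut fingertips, then pushed its lower half towards the far side until it met its stop. There the force reached about 10.6 N with no further movement. I then backed the fingers off to the near side and raised them clear.
- **Last checks:** In the top view the upper edge of hatch 4 lies within about one image pixel of where a tilt of 1.5 rad would put it. Hatches 1–3 look flat and were never touched. The nut, bolt, tape measure and spanner look unmoved; I did not check the marker and glue bottle again, but the arm worked nowhere near the bottle and only crossed above the marker's side of the trolley. The arm was at rest and about 0.13 m clear of the hatch, and the wrist force was only noise.
- **Disagreement:** In the images the fingertips sat about 30 mm above the reported tool height, while x and y agreed. Contact with the hatch also came only at about that lower reported height, so I judged height by the camera and the force.

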